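# Set the strain viewer's analyser to 30 degrees with the quarter-wave plate in

## Task

Set the glass strain viewer up for a limit check: push the quarter-wave plate's slide fully home into the head, and gently push the analyser ring round by its lever until the lever stands over the 30-degree mark to the right of zero, as seen from the front of the viewer. Only push with the fingers: do not lift the analyser out of its seat, keep off its filter glass, and leave the sample glass and everything else on the bench where it stands.

Things in the scene. Friction and masses are not known exactly. Their poses are not given: they have to be found in the camera images.
- viewer: Strain viewer (bench polariscope), does not shift. White lamp house 220 wide, x -100 to 150, 75 high; a column at x 128 carries a white round head over its lit window, 168 in diameter, 222 to 253 above the bench; its top is a black dial with white marks. Sizes in mm. Origin on the bench under the head's centre; -x is its front, facing the robot within 0.35 rad, -y its right seen from the front.
- ring_axis (a point): Centre of the analyser ring, on its upright axis at the lever rod's height, 266 mm above the bench; axes as the viewer's. The black ring, 120 mm in diameter, stands on the dial, 254 to 272 mm above the bench; a white line on it lies in line with the lever. Nothing on the viewer stands higher.
- analyser (a joint): Angle of the analyser ring, rad. 0: the lever points to the front (-x of the viewer), over the zero mark; positive: to the right seen from the front (counterclockwise from above), so the 30-degree mark is at +0.524. Stops at -1.48 and 1.48; starts between -1.15 and 0.25. About 0.13 N m of friction (1.2 N at the lever); it stays where it is left.
- lever: The analyser's lever, fixed to the ring and turning with it: a level steel rod 5 mm thick along this body's -x from the ring (60 mm from the axis) to the ball at its end. Origin on the ring's axis at the rod's height, 266 mm above the bench. A gentle push is a few newtons: grip it or force it with over 15 N and its fixing is strained.
- lever_knob (a point): Centre of the 16 mm steel ball at the end of the ring's lever, 137 mm from the ring's axis, 266 mm above the bench. The lever is a level radial steel rod 5 mm thick, its underside 10 mm clear above the dial. From the edge of the head (84 mm from the axis) to the ball 45 mm of rod are free, with nothing below them down to the lamp house (75 mm above the bench).
- zero_mark (a point): The scale's zero, on the dial 73 mm straight in front of the ring's axis, 253 mm above the bench; a black lozenge on the head's side stands under it. Radial white marks run 90 degrees to each side: short every 5 degrees, longer every 10, longest and thickest every 30.
- mark_30 (a point): The 30-degree mark to the right of zero: the next thickest mark to the right of the zero mark, 73 mm from the ring's axis, 253 mm above the bench.
- plate_slide (a joint): How far the quarter-wave plate's slide is out, in m: 0 is fully home, where its knob's inner face meets the side of the head; at most 0.048. It starts 0.022 to 0.046 out, slides level with about 2 N of friction and stays where it is left.
- slide_knob (a point): Centre of the outer face of the aluminium knob on the slide's end: a disc 20 mm in diameter and 16.5 mm thick with its axis level, 236 mm above the bench, on the right side of the head (-y of the viewer) at the viewer's x = 0. Push it along +y of the viewer. Fully home this face is 105 mm from the ring's axis.
- analyser_lift (a joint): How far the analyser has been lifted out of its seat, in m: 0 is seated. Only its weight (about 0.3 kg) keeps it down.
- filter_glass: The dark clear filter, 95 mm in diameter, set inside the analyser ring, its top 4 mm below the ring's rim: not to be touched. Origin on its underside, on the ring's axis.
- sample: Clear glass tumbler, 72 mm in diameter at the rim, 88 mm high, on the lit window under the head. Origin at the centre of its underside; stays where it is.
- reagent: Capped amber bottle, 72 mm in diameter, 165 mm high, to the left of the viewer. Bystander; origin at the centre of its underside.
- beaker: Empty glass beaker, 82 mm in diameter, 100 mm high, to the right of the viewer. Bystander; origin at the centre of its underside.
- vial_a: Crimped glass vial, 23 mm in diameter, 74 mm high, in front of the viewer. Bystander; origin at the centre of its underside.
- vial_b: A second such vial, in front of the viewer. Bystander; origin at the centre of its underside.
- spare_filter: Spare filter cell, a flat aluminium ring 68 mm in diameter, 12 mm high, lying in front of the viewer to the right. Bystander; origin at the centre of its underside.
- spatula: Steel lab spatula, a 6 mm rod with flat ends, 195 mm long, lying in front of the viewer to the left. Bystander; origin at the middle of its underside.
- wipes: Carton of laboratory wipes, 120 x 220 x 80 mm, further to the left. Bystander; origin at the centre of its underside.

How it is judged (in metres and radians):
At the end, for the whole second after the job is handed in: The slide is home to within 2.5 mm, the analyser's lever stands at 30 degrees to the right of zero to within 2.9 degrees (0.05 rad), the analyser is down in its seat (within 2 mm) and the sample has not moved (8 mm) (value of joint plate_slide below 0.0025 m and value of joint analyser between 0.4736 and 0.5736 rad and value of joint analyser_lift below 0.002 m and distance of sample from where it was at the start of the episode below 0.008 m); the robot touches nothing.
It fails at once if the analyser is lifted more than 5 mm out of its seat (value of joint analyser_lift above 0.005 m).
It fails at once if the fingers grip or force the lever with over 15 N (contact force between the fingers and lever above 15 N).
It fails at once if the fingers or the arm press on the filter glass (over 1 N) (contact force between any of the fingers, the arm and filter_glass above 1 N).
It fails at once if the sample is shifted by more than 8 mm (distance of sample from where it was at the start of the episode above 0.008 m).
It fails at once if another thing on the bench is moved by more than 15 mm (distance of any of reagent, beaker, vial_a, vial_b, spare_filter, spatula, wipes from where it was at the start of the episode above 0.015 m).
It also fails if it takes over 51 s, if anything falls off the work surface, if the arm or the gripper's body presses on something with over 40 N, if the wrist force passes 120 N, or if a joint passes its speed limit or range.

## Robot

A 6-joint arm with a two-finger parallel gripper is mounted at the origin on the work surface. World frame = base frame: x ahead of the robot, y to its left, z up, the work surface at z = 0. Lengths are in mm, angles in rad, forces in N, time in s.
With the tool pointing down it reaches from about 350 to 975 mm from the base axis. Payload 7.1 kg.
Tool frame: the origin (TCP) lies between the finger pads; the fingertips stand 19 mm ahead of it and the grasp point (between the pads) is the TCP (ctrl.tcp_to_tips is the distance from the TCP to the fingertips, in mm); z points along the fingers, y is the line along which they close (so a half turn about z gives the same grasp; the last joint's range is limited). The gripper opens to 88 mm and grips with 3 to 60 N. Pads are 20 mm wide; open, the fingers measure 115 mm over their backs; the gripper's body (75 mm by 178 mm) begins 61 mm behind the grasp point.
Start: joints at [-1.167, 0.423, 1.63, -0, 1.089, -0.019], TCP at [256.462, -569.94, 241.675] pointing down, gripper open.
Joint ranges: [-3, 3], [-0.9, 2.11], [0.09, 2.58], [-1.31, 4.45], [0.11, 2.69], [-2.54, 2.54]. Speed limits (rad/s): [2.39, 2.39, 3.01, 3.14, 3.14, 3.14].

## Interface

Orientations are given as a rotation vector (axis times angle).
In Python, from workcell import status, optics, ctrl gives the robot as it stands. The module is installed in compiled form; this text tells all that it offers.
- The arm moves only by the shell command python3 -m inch 'ROWS'. ROWS is JSON, a list that holds one entry, the list of rows, each a list of 7 numbers: the shift along the tool's x, y, z in mm, then the turn, a rotation vector about the tool's x, y, z in rad, then the opening in per cent of the stroke, from 0 (shut) to 100 (fully open). A call has 1 to 20 rows; each row is the pose to reach, as a shift and turn from the pose commanded when the call began, along the tool's axes at that moment; what a row does not reach only later rows make up. A row lasts 1/10 s, in which the tool goes at most 50 mm and 8.59 degrees, less where a joint would pass 70% of its speed; a pose out of reach is approached as far as the arm can. A call with a gripper value outside its range is refused whole. The fingers move at their own pace and stop on an object; the grip force is fixed at half the most. Time passes only in rows, so rows that repeat a pose let the fingers close. It gives the time, the measured TCP pose, the force, the opening and the grip force at its end, in the units of the state.
- status.get_obs(): the state, without advancing time (a new reading comes with each control period).
- optics.get_image(name): name is "scene" or "top"; returns a dict with "frame" (420x560x3 uint8, red, green, blue), "fx", "fy", "cx", "cy" (pixels), "k1" (the pictures are not rectified: a ray, as slopes to the right and down, at radius r is drawn at 1 + k1 r^2 times it, then the intrinsics apply), "rvec" (rotation vector, rad) and "tvec" (3), from world to camera coordinates, as OpenCV has them. Camera axes: x right, y down, z forward; pixel columns grow to the right and rows downward; lengths in mm; the calibration is good to about 2 mm. A picture is of the moment at which its call begins. There is no depth.
- ctrl.close_job(): hands the job in; it is judged then, once.
The state is a dict: "t": time; "qpos": joint angles; "qvel": joint speeds; "joint_torque": joint torques, N m; "ee_pos": TCP position; "orientation": TCP orientation; "ft_force": force on the tool from outside, world axes, zero at the start; "moment": the same for the moment, N m; "width": finger opening in mm; "grasp_force": force on a finger pad.
Only numpy, scipy, OpenCV 4.12 (cv2) and the standard library are available. Lean on these libraries where they do the work, as an engineer would, in place of code of your own. Each camera call takes 0.05 s, during which the arm holds its last target. There are 200 camera calls.

## Working session

There is one attempt and no reset: what is moved stays moved. The work goes in short steps, Python scripts to look and compute and a shell command to move; the robot and the scene stay as the last step left them, time stands still between calls to the robot, and variables do not carry over. Pictures are saved under pics/ and viewed, at most 10 in all, crops included, and the job is handed in when it is done.

```bash
mkdir -p pics; cat > h.py <<'E'
import numpy as np, cv2
from workcell import status, optics, ctrl
from scipy.spatial.transform import Rotation as R
def img(n,save=None):
    d=optics.get_image(n)
    if save: cv2.imwrite('pics/'+save,cv2.cvtColor(d['frame'],cv2.COLOR_RGB2BGR))
    return d
def cam(d):
    K=np.array([[d['fx'],0,d['cx']],[0,d['fy'],d['cy']],[0,0,1.]]); return K,np.array([d['k1'],0,0,0.])
def ray(d,uv):
    K,D=cam(d); p=cv2.undistortPoints(np.array([[uv]],float),K,D)[0,0]
    Rm=R.from_rotvec(np.ravel(d['rvec'])).as_matrix(); t=np.ravel(d['tvec'])
    return -Rm.T@t, Rm.T@np.array([p[0],p[1],1])
def onz(d,uv,z):
    o,v=ray(d,uv); return o+v*(z-o[2])/v[2]
def proj(d,P):
    K,D=cam(d); return cv2.projectPoints(np.array(P,float).reshape(-1,1,3),np.ravel(d['rvec']).astype(float),np.ravel(d['tvec']).astype(float),K,D)[0][:,0]
E
python3 - <<'E'
from h import *
for n in('scene','top'):
    d=img(n,n+'0.png'); o,v=ray(d,(280,210)); print(n,o,v,d['fx'])
s=status.get_obs(); print(s['t'],s['ee_pos'],s['orientation'],s['ft_force'],s['width'])
print(R.from_rotvec(s['orientation']).as_matrix().round(3))
E
```

```text
scene [1074.03929505 -713.22803168 1055.4493126 ] [-0.38058937  0.61330266 -0.69212741] 493.8804569517715
top [ 424.82321037   74.15033064 1325.52185602] [ 0.12327923 -0.00131916 -0.99244425] 490.3583393418802
0.1 [ 256.30924365 -569.49749987  240.97426051] [-3.07030606e+00 -6.58951396e-01  3.86785030e-04] [-0.11565996 -0.15179964  0.07696925] 88.10644255625743
[[ 0.912  0.41  -0.001]
 [ 0.41  -0.912  0.001]
 [ 0.    -0.001 -1.   ]]
```

View pics/scene0.png

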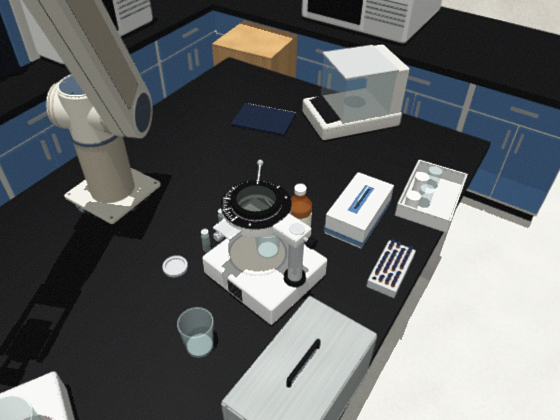

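View pics/top0.png

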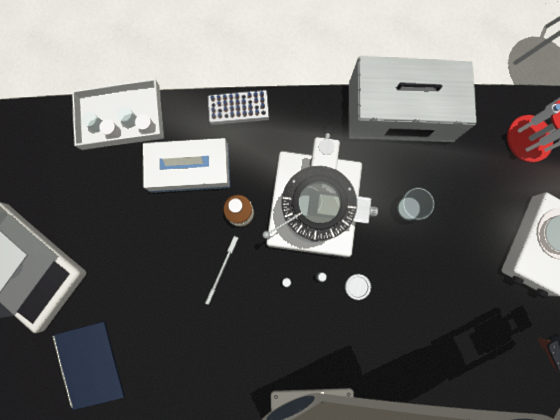

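The top view has the ring at about (320,203), the lever ball at (265,236) pointing front-left, the slide knob at (374,211), and the beaker right of it at (416,205). I'll zoom in for measurement.

```bash
python3 - <<'E'
from h import *
d=img('top'); f=d['frame'][130:305,235:445]
cv2.imwrite('pics/c1.png',cv2.cvtColor(cv2.resize(f,None,fx=3.4,fy=3.4,interpolation=cv2.INTER_CUBIC),cv2.COLOR_RGB2BGR))
E
```

```text
(no output)
```

View pics/c1.png

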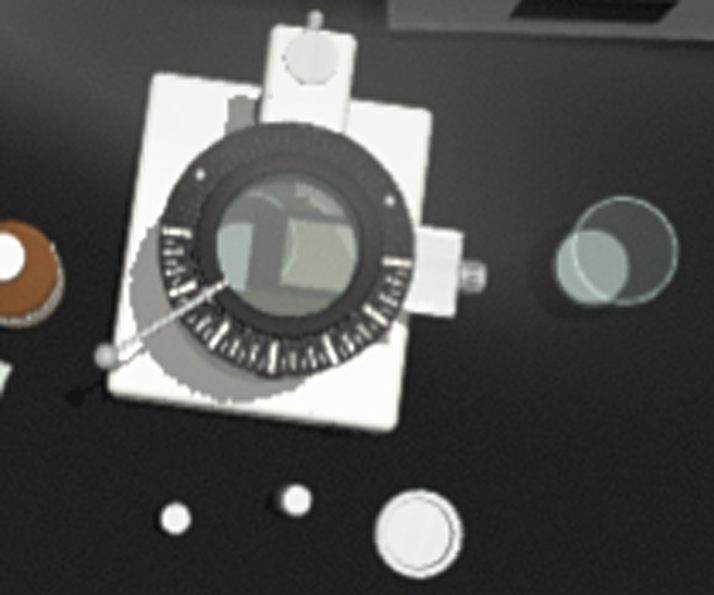

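```bash
python3 - <<'E'
from h import *
d=img('top')
P=lambda x,y,z: onz(d,(235+(x+.5)/3.4-.5,130+(y+.5)/3.4-.5),z)
m={a:P(x,y,253) for a,x,y in[(-90,173,231),(-60,180,290),(-30,218,338),(0,272,358),(30,333,350),(60,380,312),(90,398,262)]}
# fit similarity: world = c + 73*dir(angle); least squares
A=[];b=[]
for a,p in m.items():
    t=np.radians(a); x,y=-np.cos(t),-np.sin(t)
    A+=[[1,0,x,-y],[0,1,y,x]]; b+=[p[0],p[1]]
s,res,_,_=np.linalg.lstsq(np.array(A),np.array(b),rcond=None)
c=s[:2];yaw=np.arctan2(s[3],s[2]);print('c',c,'yaw',yaw,'r',np.hypot(s[2],s[3]),'rms',np.sqrt(res/14))
Rz=np.array([[np.cos(yaw),-np.sin(yaw)],[np.sin(yaw),np.cos(yaw)]])
k=P(106,355,266)[:2];kv=Rz.T@(k-c);print('knob',k,kv,np.hypot(*kv),'ang',np.arctan2(-kv[1],-kv[0]))
sk=P(486,277,244)[:2];print('slide',sk,Rz.T@(sk-c))
for n,x,y,z in[('beaker',626,251,100),('bkbase',592,267,0),('va',175,518,74),('vb',296,500,74),('cell',419,533,12),('reag',5,257,165)]:
    q=P(x,y,z)[:2];print(n,q,Rz.T@(q-c))
for a in(0,.524): print(a,c+Rz@(-137*np.array([np.cos(a),np.sin(a)])))
# scene check
ds=img('scene'); 
V=lambda x,y,z: np.r_[c+Rz@np.array([x,y]),z]
print(proj(ds,[V(0,0,272),np.r_[k,266],V(0,-125,236),V(-73,0,253)]))
f=ds['frame'][140:320,180:350]
cv2.imwrite('pics/c2.png',cv2.cvtColor(cv2.resize(f,None,fx=3.3,fy=3.3,interpolation=cv2.INTER_CUBIC),cv2.COLOR_RGB2BGR))
E
```

```text
c [573.896413   -13.53509671] yaw -0.14937223441910244 r 74.36828834921866 rms [0.83155661]
knob [504.7918172  104.78636549] [-85.94338585 106.7199513 ] 137.02340522193393 ang -0.8928217391398579
slide [ 550.82290494 -145.34310521] [  -3.20125416 -133.77402533]
beaker [ 584.35195175 -282.38820227] [  50.34912969 -264.30337833]
bkbase [ 585.03027009 -282.41140559] [  51.02334781 -264.22537772]
va [396.24272195  61.83683338] [-186.89211672   48.09468265]
vb [406.9741951  -28.78899106] [-162.79344344  -39.92496582]
cell [ 377.20820729 -129.71320046] [-177.20870081 -144.15504991]
reag [583.20783244 177.16167188] [-19.17126079 189.95900306]
0 [438.42194976   6.85288526]
0.524 [446.39819916 -63.66697744]
[[256.39668499 197.47683181]
 [260.35877972 163.22825062]
 [219.07956928 236.92679766]
 [234.77095934 189.82648752]]
```

View pics/c2.png

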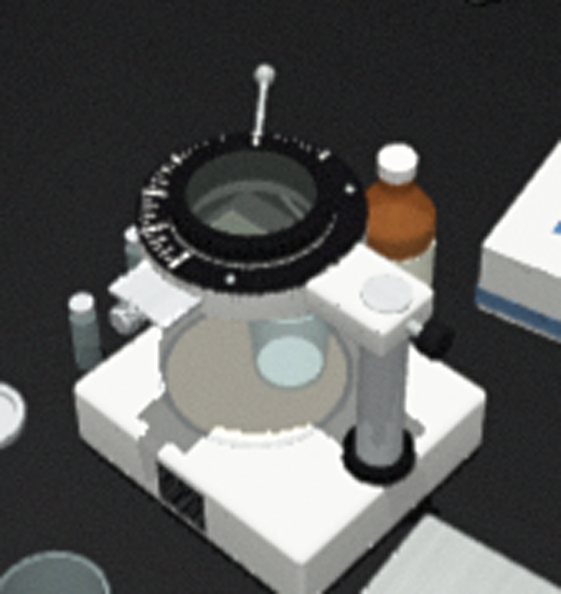

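The scene crop confirms the ball at (260,162). The slide knob is at (216,237), about 29 mm out, and the space beside it is clear. Viewer yaw is -0.149 rad and the lever is at -0.893 rad. I'll move to the slide side first.

```bash
python3 -m inch '[[[40,-22,0,0,0,-0.1,0],[80,-45,-1,0,0,-0.2,0],[120,-67,-1,0,0,-0.3,0],[160,-89,-2,0,0,-0.4,0],[200,-111,-2,0,0,-0.5,0],[240,-134,-2,0,0,-0.6,0],[280,-156,-3,0,0,-0.7,0],[320,-178,-3,0,0,-0.8,0],[360,-200,-4,0,0,-0.9,0],[400,-222,-4,0,0,-1.0,0],[428,-238,-4,0,0,-1.0,0],[428,-238,-4,0,0,-1.0,0],[428,-238,-4,0,0,-1.0,0],[428,-238,-4,0,0,-1.0,0],[428,-238,-4,0,0,-1.0,0],[428,-238,-4,0,0,-1.0,0]]]'
cat >> h.py <<'E'
c=np.array([573.9,-13.5]);yaw=-.1494
Rz=np.array([[np.cos(yaw),-np.sin(yaw)],[np.sin(yaw),np.cos(yaw)]])
def st():
    s=status.get_obs();M=R.from_rotvec(s['orientation']).as_matrix()
    print('t',round(s['t'],2),'p',s['ee_pos'].round(1) if hasattr(s['ee_pos'],'round') else s['ee_pos'],'viewer',(Rz.T@(np.array(s['ee_pos'])[:2]-c)).round(1),'F',np.round(s['ft_force'],2),'w',s['width'],'toolx yaw-viewer',np.arctan2(M[1,0],M[0,0])-yaw)
    return s,M
E
python3 - <<'E'
from h import *
st(); img('scene','s2.png'); d=img('top'); f=d['frame'][130:305,235:445]
cv2.imwrite('pics/c3.png',cv2.cvtColor(cv2.resize(f,None,fx=3.4,fy=3.4,interpolation=cv2.INTER_CUBIC),cv2.COLOR_RGB2BGR))
E
```

```text
t: 1.85
ee_pos: [548.6, -178.3, 245.8]
orientation: [2.381, 2.049, -0.0]
ft_force: [-0.1, -0.0, 0.0]
width: 0.3
grasp_force: 0.0
t 1.85 p [ 548.6 -178.3  245.8] viewer [  -0.5 -166.7] F [-0.14 -0.04  0.  ] w 0.2694646823040551 toolx yaw-viewer 1.570582908509152
```

View pics/s2.png

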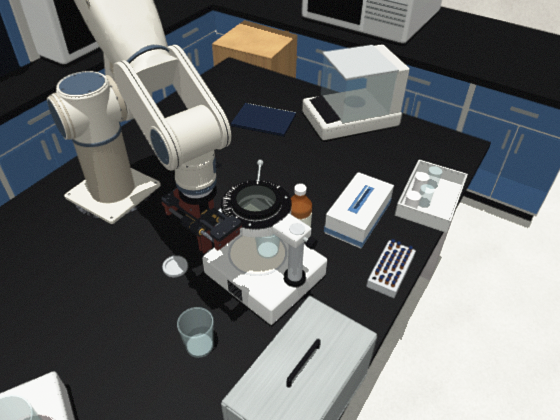

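The closed fingers stand beside the knob at about (205,235), clear of everything. Next I push along tool x.

```bash
python3 -m inch '[[[6,0,0,0,0,0,0],[12,0,0,0,0,0,0],[16,0,0,0,0,0,0],[19,0,0,0,0,0,0],[22,0,0,0,0,0,0],[25,0,0,0,0,0,0],[28,0,0,0,0,0,0],[31,0,0,0,0,0,0],[34,0,0,0,0,0,0],[37,0,0,0,0,0,0],[40,0,0,0,0,0,0],[43,0,0,0,0,0,0],[46,0,0,0,0,0,0],[48,0,0,0,0,0,0],[48,0,0,0,0,0,0]]]'; python3 -c "
from h import *
st()"
```

```text
t: 3.45
ee_pos: [556.3, -129.9, 245.7]
orientation: [2.379, 2.051, -0.0]
ft_force: [1.1, -3.5, -0.6]
width: -0.1
grasp_force: 1.7
t 3.45 p [ 556.3 -129.9  245.7] viewer [-1.000e-01 -1.177e+02] F [ 1.07 -3.49 -0.63] w -0.11419744097578347 toolx yaw-viewer 1.5725359862262933
```

Contact holds at about 3.5 N of friction. I'll continue in small steps until the force rises.

```bash
python3 -m inch '[[[1,0,0,0,0,0,0],[2,0,0,0,0,0,0],[2,0,0,0,0,0,0]]]'|grep -E "ee_pos|ft"; python3 -m inch '[[[1,0,0,0,0,0,0],[1.5,0,0,0,0,0,0],[1.5,0,0,0,0,0,0]]]'|grep -E "ee_pos|ft"
```

```text
ee_pos: [556.4, -129.7, 245.8]
ft_force: [0.2, -11.8, -0.7]
ee_pos: [556.4, -129.6, 245.9]
ft_force: [-1.2, -17.3, -0.9]
```

The position stopped while the force rose to 17 N, so the slide is home. I'll retreat and raise.

```bash
python3 -m inch '[[[-10,0,0,0,0,0,0],[-20,0,0,0,0,0,0],[-30,0,0,0,0,0,0],[-30,0,-30,0,0,0,0],[-30,0,-60,0,0,0,0],[-30,0,-90,0,0,0,0],[-30,0,-90,0,0,0,0],[-30,0,-90,0,0,0,0]]]'|grep -E "ee_pos|ft"; cat >> h.py <<'E'
def tgt(a,g=0,r=107,half=12):
    d=np.array([-np.cos(a),-np.sin(a)]);t=np.array([np.sin(a),-np.cos(a)])
    return c+Rz@(r*d-t*(half+2.5+g)), np.pi/2+a+yaw   # world xy, tool x yaw
def rel(s,M,a,g,z,**k):
    p,y=tgt(a,g,**k); v=M.T@(np.r_[p,z]-s['ee_pos']); y0=np.arctan2(M[1,0],M[0,0])
    return np.r_[v,-((y-y0+np.pi)%(2*np.pi)-np.pi)].round(2)
E
python3 - <<'E'
from h import *
s,M=st(); print(s['qpos']); print(rel(s,M,-.893,25,335)); print(rel(s,M,-.893,25,269))
d=img('top')
f=d['frame'][130:305,235:445]
cv2.imwrite('pics/c4.png',cv2.cvtColor(cv2.resize(f,None,fx=3.4,fy=3.4,interpolation=cv2.INTER_CUBIC),cv2.COLOR_RGB2BGR))
E
```

```text
ee_pos: [552.2, -156.1, 335.9]
ft_force: [-1.0, 0.2, -1.7]
t 4.85 p [ 552.2 -156.1  335.9] viewer [  -0.2 -144.3] F [-1.    0.2  -1.66] w 0.6504216472585636 toolx yaw-viewer 1.5721002626552851
[-2.96449109e-01  2.51831473e-01  1.65069182e+00  3.60949671e-04
  1.23829987e+00 -1.48470639e-01]
[252.43 -35.81   0.93   0.89]
[252.42 -35.86  66.93   0.89]
```

```bash
python3 -m inch '[[[30,-4,0,0,0,0.1,0],[60,-8,0,0,0,0.2,0],[90,-13,0,0,0,0.3,0],[120,-17,0,0,0,0.4,0],[150,-21,0,0,0,0.5,0],[180,-26,0,0,0,0.6,0],[210,-30,0,0,0,0.7,0],[240,-34,0,0,0,0.8,0],[252,-36,0,0,0,0.89,0],[252,-36,0,0,0,0.89,0],[252,-36,20,0,0,0.89,0],[252,-36,40,0,0,0.89,0],[252,-36,60,0,0,0.89,0],[252,-36,67,0,0,0.89,0],[252,-36,67,0,0,0.89,0],[252,-36,67,0,0,0.89,0]]]'|grep -E "ee_pos|ft"
python3 - <<'E'
from h import *
s,M=st(); print(s['qpos'])
for a in np.r_[-.893:.53:.1]: print(round(a,2),rel(s,M,a,0,269))
img('scene','s5.png');d=img('top')
f=d['frame'][130:305,235:445]
cv2.imwrite('pics/c5.png',cv2.cvtColor(cv2.resize(f,None,fx=3.4,fy=3.4,interpolation=cv2.INTER_CUBIC),cv2.COLOR_RGB2BGR))
f=cv2.imread('pics/s5.png')[120:270,190:330]; cv2.imwrite('pics/s5c.png',cv2.resize(f,None,fx=4,fy=4,interpolation=cv2.INTER_CUBIC))
E
```

```text
ee_pos: [554.1, 98.2, 269.0]
ft_force: [-0.5, -0.9, 0.9]
t 6.5 p [554.1  98.2 269. ] viewer [-36.2 107.5] F [-0.46 -0.9   0.91] w 0.03468872471409641 toolx yaw-viewer 0.6825414105430408
[ 1.54185955e-01  3.00578703e-01  1.74490986e+00 -4.37543891e-05
  1.09587476e+00  1.19186089e+00]
-0.89 [-24.73  -0.73   0.04   0.  ]
-0.79 [-35.48  -1.69   0.04  -0.1 ]
-0.69 [-4.627e+01 -1.580e+00  4.000e-02 -2.000e-01]
-0.59 [-5.7e+01 -3.9e-01  4.0e-02 -3.0e-01]
-0.49 [-6.756e+01  1.870e+00  3.000e-02 -4.000e-01]
-0.39 [-7.783e+01  5.160e+00  3.000e-02 -5.000e-01]
-0.29 [-8.773e+01  9.470e+00  3.000e-02 -6.000e-01]
-0.19 [-9.715e+01  1.475e+01  3.000e-02 -7.000e-01]
-0.09 [-1.0599e+02  2.0930e+01  3.0000e-02 -8.0000e-01]
0.01 [-1.1417e+02  2.7970e+01  3.0000e-02 -9.0000e-01]
0.11 [-1.2161e+02  3.5800e+01  3.0000e-02 -1.0000e+00]
0.21 [-1.2823e+02  4.4320e+01  3.0000e-02 -1.1000e+00]
0.31 [-1.3396e+02  5.3460e+01  3.0000e-02 -1.2000e+00]
0.41 [-1.3876e+02  6.3130e+01  3.0000e-02 -1.3000e+00]
0.51 [-1.4256e+02  7.3240e+01  3.0000e-02 -1.4000e+00]
```

View pics/s5c.png

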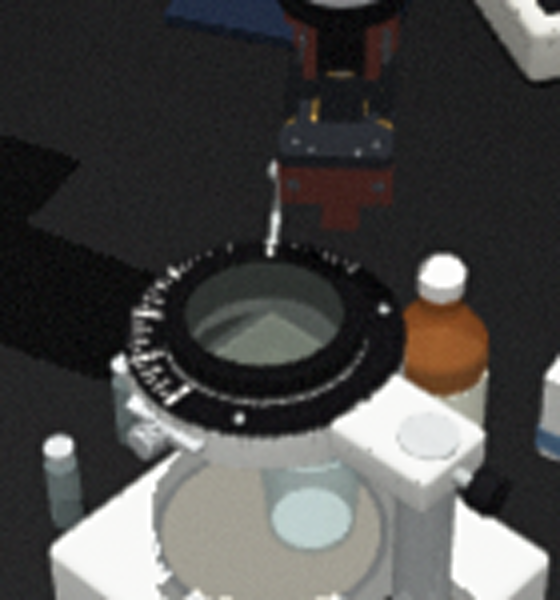

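View pics/c5.png

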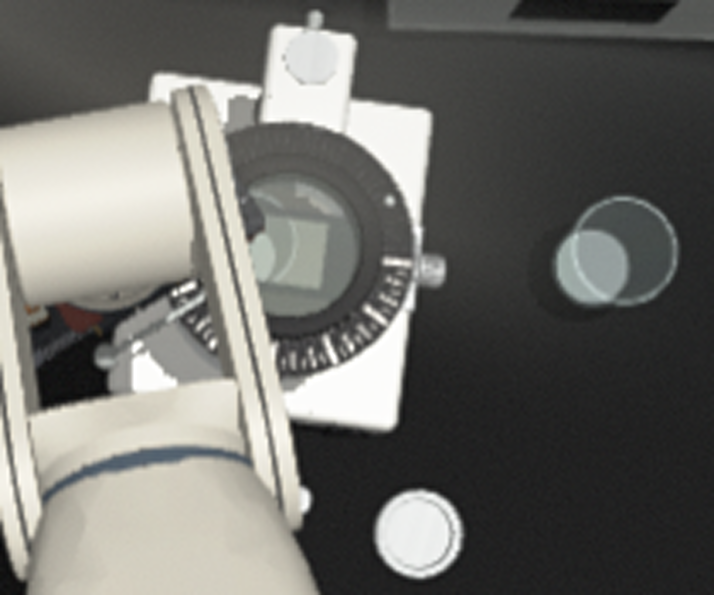

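The fingers hang free beside the rod, with the tip below rod height at crop (340,225) and the rod at x≈275. The slide knob sits against the head at crop (430,268). Next is a gentle push of the lever along its arc.

```bash
python3 -m inch '[[[-6,0,0,0,0,0,0],[-12,0,0,0,0,0,0],[-16,0,0,0,0,0,0],[-18,-0.5,0,0,0,0,0],[-20,-0.5,0,0,0,0,0],[-22,-0.5,0,0,0,0,0],[-24,-0.7,0,0,0,0,0],[-26,-0.8,0,0,0,-0.01,0],[-28,-1,0,0,0,-0.03,0],[-30,-1.2,0,0,0,-0.05,0],[-32,-1.4,0,0,0,-0.07,0],[-34,-1.6,0,0,0,-0.09,0],[-35.5,-1.7,0,0,0,-0.1,0],[-38,-1.7,0,0,0,-0.125,0],[-40.5,-1.7,0,0,0,-0.15,0],[-43.5,-1.7,0,0,0,-0.175,0],[-46.3,-1.6,0,0,0,-0.2,0],[-46.3,-1.6,0,0,0,-0.2,0]]]'|grep -E "ee_pos|ft"
python3 - <<'E'
from h import *
s,M=st()
for a in np.r_[-.643:.5:.1]: print(round(a,2),rel(s,M,a,0,269))
img('scene','s6.png');d=img('top')
f=cv2.imread('pics/s6.png')[120:270,190:330]; cv2.imwrite('pics/s6c.png',cv2.resize(f,None,fx=4,fy=4,interpolation=cv2.INTER_CUBIC))
E
```

```text
ee_pos: [512.7, 76.1, 268.7]
ft_force: [-0.4, 0.0, 0.0]
t 8.4 p [512.7  76.1 268.7] viewer [-73.8  79.5] F [-0.42  0.01  0.  ] w 0.8424918287293062 toolx yaw-viewer 0.8832318607468077
-0.64 [-4.86 -0.06 -0.34 -0.04]
-0.54 [-15.64  -0.49  -0.33  -0.14]
-0.44 [-26.42   0.16  -0.33  -0.24]
-0.34 [-37.07   1.87  -0.32  -0.34]
-0.24 [-47.5    4.65  -0.32  -0.44]
-0.14 [-57.6    8.45  -0.32  -0.54]
-0.04 [-67.28  13.24  -0.31  -0.64]
0.06 [-76.42  18.97  -0.31  -0.74]
0.16 [-84.95  25.59  -0.3   -0.84]
0.26 [-92.77  33.02  -0.3   -0.94]
0.36 [-99.82  41.2   -0.3   -1.04]
0.46 [-106.01   50.04   -0.29   -1.14]
```

View pics/s6c.png

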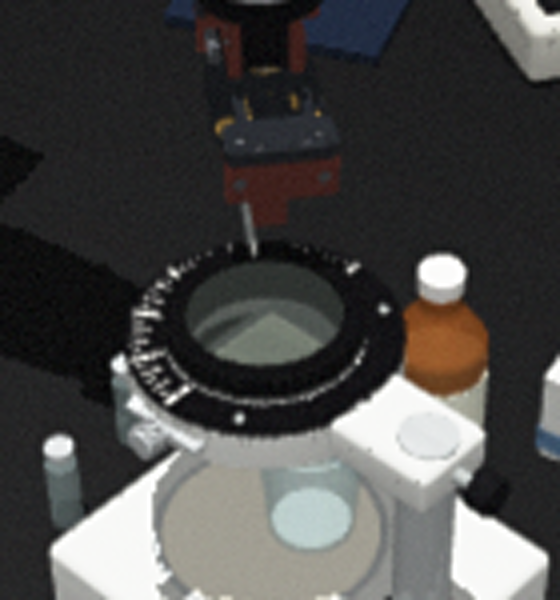

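The lever has moved with the fingers, from x≈275 to ≈250 in the crop, and the force is small. I'll continue along the arc.

```bash
python3 -m inch '[[[-5,0,0,0,0,-0.04,0],[-10,-0.3,0,0,0,-0.09,0],[-15.6,-0.5,0,0,0,-0.14,0],[-21,-0.2,0,0,0,-0.19,0],[-26.4,0.2,0,0,0,-0.24,0],[-31.8,1,0,0,0,-0.29,0],[-37,1.9,0,0,0,-0.34,0],[-42.3,3.2,0,0,0,-0.39,0],[-47.5,4.7,0,0,0,-0.44,0],[-52.6,6.5,0,0,0,-0.49,0],[-57.6,8.5,0,0,0,-0.54,0],[-62.5,10.8,0,0,0,-0.59,0],[-67.3,13.2,0,0,0,-0.64,0],[-71.9,16,0,0,0,-0.69,0],[-76.4,19,0,0,0,-0.74,0],[-80.8,22.2,0,0,0,-0.79,0],[-85,25.6,0,0,0,-0.84,0],[-89,29.2,0,0,0,-0.89,0],[-92.8,33,0,0,0,-0.94,0],[-92.8,33,0,0,0,-0.94,0]]]'|grep -E "ee_pos|ft"
python3 - <<'E'
from h import *
s,M=st()
for a in [.3,.35,.4,.43,.45,.48,.5,.524]: print(round(a,2),rel(s,M,a,0,269))
img('scene','s7.png');d=img('top','t7.png')
a=cv2.imread('pics/s7.png')[120:270,190:330]; b=cv2.imread('pics/t7.png')[160:310,240:380]
cv2.imwrite('pics/s7c.png',cv2.resize(np.hstack([a,b]),None,fx=2.8,fy=2.8,interpolation=cv2.INTER_CUBIC))
E
```

```text
ee_pos: [466.1, -10.6, 268.6]
ft_force: [0.3, -0.0, 0.4]
t 10.5 p [466.1 -10.6 268.6] viewer [-107.1  -13.2] F [ 0.27 -0.04  0.44] w 0.5047324400170462 toolx yaw-viewer 1.8219698301817493
0.3 [-4.58 -0.6  -0.38 -0.05]
0.35 [-9.97 -0.93 -0.38 -0.1 ]
0.4 [-15.37  -0.99  -0.38  -0.15]
0.43 [-18.61  -0.89  -0.38  -0.18]
0.45 [-20.76  -0.78  -0.38  -0.2 ]
0.48 [-23.99  -0.52  -0.38  -0.23]
0.5 [-26.14  -0.3   -0.38  -0.25]
0.52 [-28.71   0.03  -0.38  -0.27]
```

View pics/s7c.png

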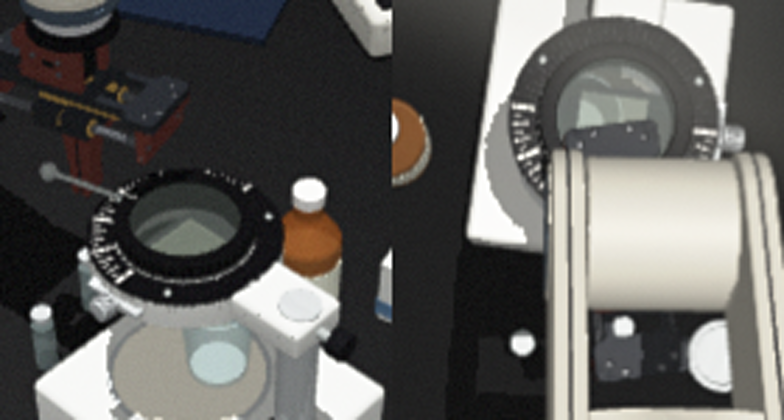

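The ball in the scene view is at crop (47,171), i.e. pixel ≈(206.8,181.1), with the finger behind the rod. I'll get its angle and push most of the remaining way.

```bash
python3 -c "
from h import *
d=img('scene');p=onz(d,(206.6,180.9),266)[:2];v=Rz.T@(p-c);print(v,np.hypot(*v),np.arctan2(-v[1],-v[0]))"
python3 -m inch '[[[-4.6,-0.6,0,0,0,-0.05,0],[-10,-0.9,0,0,0,-0.1,0],[-15.4,-1,0,0,0,-0.15,0],[-18.6,-0.9,0,0,0,-0.18,0],[-20.8,-0.8,0,0,0,-0.2,0],[-22.5,-0.6,0,0,0,-0.215,0],[-24,-0.5,0,0,0,-0.23,0],[-24,-0.5,0,0,0,-0.23,0]]]'|grep -E "ee_pos|ft"
python3 - <<'E'
from h import *
s,M=st()
d=img('scene','s8.png')
for a in(.45,.48,.524):
    q=c+Rz@(-137*np.array([np.cos(a),np.sin(a)])); print(a,proj(d,[np.r_[q,266]]),rel(s,M,a,0,269))
f=d['frame'][150:250,170:290]; cv2.imwrite('pics/s8c.png',cv2.cvtColor(cv2.resize(f,None,fx=5,fy=5,interpolation=cv2.INTER_CUBIC),cv2.COLOR_RGB2BGR))
E
```

```text
[-137.14934119  -32.68694315] 140.99070196397517 0.23396630701425747
ee_pos: [468.2, -34.2, 268.6]
ft_force: [-0.2, 1.1, -0.4]
t 11.45 p [468.2 -34.2 268.6] viewer [-101.5  -36.2] F [-0.19  1.15 -0.43] w 0.40001035595751555 toolx yaw-viewer 2.052359420297036
0.45 [[202.28591797 188.76318884]] [ 2.94  0.2  -0.35  0.03]
0.48 [[201.67395436 189.85135408]] [-0.26 -0.29 -0.35  0.  ]
0.524 [[200.85886897 191.47183817]] [-4.98 -0.83 -0.35 -0.04]
```

View pics/s8c.png

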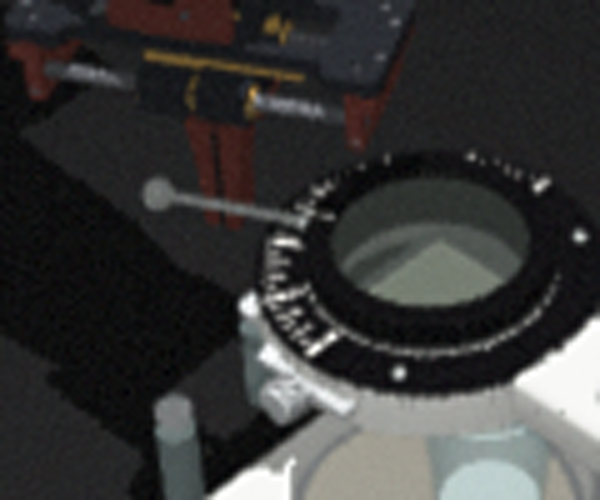

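The ball is at pixel ≈(201.2,188.2), which reads about 0.44 rad, so the lever lags the geometric estimate by about 0.03. I'll push about 7.5 mm more, back off, raise and look from the top.

```bash
python3 -m inch '[[[-2,-0.3,0,0,0,-0.02,0],[-4,-0.7,0,0,0,-0.035,0],[-6,-0.9,0,0,0,-0.05,0],[-7.5,-1,0,0,0,-0.07,0],[-7.5,-1,0,0,0,-0.07,0],[-4,-1,0,0,0,-0.07,0],[6,-1,0,0,0,-0.07,0],[16,-1,0,0,0,-0.07,0],[25,-1,0,0,0,-0.07,0],[25,-1,-20,0,0,-0.07,0],[25,-1,-50,0,0,-0.07,0],[25,-1,-80,0,0,-0.07,0],[55,-1,-80,0,0,-0.07,0],[95,-1,-80,0,0,-0.07,0],[135,-1,-80,0,0,-0.07,0],[175,-1,-80,0,0,-0.07,0],[215,-1,-80,0,0,-0.07,0],[245,-1,-80,0,0,-0.07,0],[245,-1,-80,0,0,-0.07,0],[245,-1,-80,0,0,-0.07,0]]]'|grep -E "ee_pos|ft"
python3 - <<'E'
from h import *
s,M=st()
img('scene','s9.png');img('top','t9.png')
a=cv2.imread('pics/s9.png')[150:250,170:290]; b=cv2.imread('pics/t9.png')[160:260,260:380]
cv2.imwrite('pics/s9c.png',cv2.resize(np.hstack([a,b]),None,fx=3.3,fy=3.3,interpolation=cv2.INTER_CUBIC))
E
```

```text
ee_pos: [386.8, 197.8, 348.7]
ft_force: [-0.1, -0.0, 0.1]
t 13.5 p [386.8 197.8 348.7] viewer [-216.5  181.1] F [-0.09 -0.04  0.12] w 0.6121705344231385 toolx yaw-viewer 2.1248457113333235
```

View pics/s9c.png

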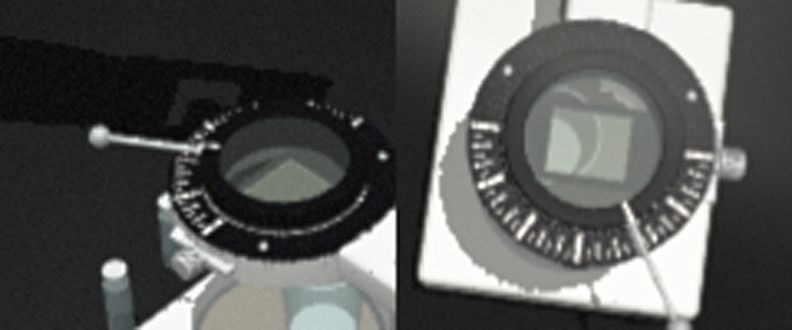

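The lever is now near the 30-degree mark (scene ball at crop (99,135), top ball near (679,325)). The slide knob is against the head and the arm is clear. I'll check the numbers from both views.

```bash
python3 - <<'E'
from h import *
from scipy.ndimage import center_of_mass
def ang(p): v=Rz.T@(p-c); return v.round(1),np.hypot(*v).round(1),np.arctan2(-v[1],-v[0]).round(3)
s=cv2.imread('pics/s9.png',0).astype(float); ds=img('scene'); dt=img('top'); t=cv2.imread('pics/t9.png',0).astype(float)
w=np.clip(s[182:200,192:206]-70,0,None); cy,cx=center_of_mass(w[:, :12]); print('ball scene',cx+192,cy+182,ang(onz(ds,(cx+192,cy+182),266)[:2]))
pts=[]
for u in range(206,222,2):
    col=np.clip(s[184:202,u]-70,0,None)
    if col.sum()>40:
        v=184+(col*np.arange(18)).sum()/col.sum(); p=onz(ds,(u,v),266)[:2]; pts.append(p); print(u,round(v,2),ang(p))
pts=np.array(pts);vx,vy,_,_=cv2.fitLine(pts.astype(np.float32),cv2.DIST_L2,0,.01,.01).ravel(); a=np.arctan2(vy,vx)-yaw; print('line ang',(a+np.pi/2)%np.pi-np.pi/2)
print(t[240:268,330:360].astype(int))
print('pred top', [proj(dt,[np.r_[c+Rz@(-137*np.array([np.cos(q),np.sin(q)])),266]])[0].round(1).tolist() for q in(.48,.524,.57)])
E
```

```text
ball scene 199.8300469483568 190.46165884194053 (array([-123.2,  -67.7]), np.float64(140.6), np.float64(0.503))
206 191.59 (array([-109.1,  -60.6]), np.float64(124.8), np.float64(0.507))
208 191.96 (array([-104.5,  -58.3]), np.float64(119.7), np.float64(0.509))
210 192.13 (array([-100.5,  -55.5]), np.float64(114.8), np.float64(0.505))
212 192.43 (array([-96.1, -53.1]), np.float64(109.8), np.float64(0.504))
214 192.74 (array([-91.7, -50.7]), np.float64(104.8), np.float64(0.505))
216 192.98 (array([-87.6, -48.1]), np.float64(99.9), np.float64(0.502))
218 193.18 (array([-83.5, -45.4]), np.float64(95.0), np.float64(0.498))
220 193.53 (array([-79. , -43.1]), np.float64(90.0), np.float64(0.499))
line ang 0.533522
[[254 253 252 252 252 249 204 216 231 252 252 251 251 251 251 251 251 251
  251 251 251 250 223 107  37  31  31  36  35  32]
 [252 251 251 251 252 250 220 201 221 247 252 251 251 251 251 251 251 251
  251 251 251 249 217  89  32  30  33  34  33  34]
 [251 251 251 251 251 251 238 205 222 234 252 252 251 251 251 251 251 251
  251 251 251 248 215  78  28  31  33  32  34  33]
 [251 25
[... 2475 characters left out ...]
 34  34  29  32]
 [ 32  31  32  29  32  33  30  33  31  34  31  29  30  43  66  85  87  58
   36  31  32  30  31  31  31  32  31  32  32  35]
 [ 31  33  32  31  32  31  32  34  31  30  31  32  30  31  30  37  37  35
   28  31  33  31  30  32  34  31  33  31  34  29]
 [ 32  30  32  34  33  31  31  31  33  29  33  33  30  33  32  29  29  31
   33  33  29  32  33  31  34  32  34  31  31  32]
 [ 30  31  35  34  31  32  34  33  34  30  30  33  32  33  32  30  33  33
   30  31  35  33  32  31  31  32  30  32  30  30]
 [ 31  29  33  32  32  33  30  31  34  31  30  32  32  33  32  31  33  34
   31  32  34  30  32  33  33  31  32  32  32  33]]
pred top [[341.9, 259.9], [344.5, 258.9], [347.1, 257.7]]
```

The angle reads about 0.538 in the top view (the same camera as the marks), and 0.503 to 0.533 in the scene view, so it is within tolerance. One numeric check of the slide's face, then I hand in.

```bash
python3 - <<'E'
from h import *
t=cv2.imread('pics/t9.png',0).astype(int); dt=img('top')
for v in(207,208,209,210,211):
    r=t[v,355:380]; e=np.where(r>100)[0].max(); x=355+e+(r[e]-100)/max(1,r[e]-r[e+1])
    print(v,round(x,2),(Rz.T@(onz(dt,(x,v),241)[:2]-c)).round(1))
print(status.get_obs()['qvel'])
E
```

```text
207 365.67 [   3.2 -106.6]
208 365.75 [   1. -107.]
209 365.79 [  -1.3 -107.4]
210 365.71 [  -3.5 -107.4]
211 365.49 [  -5.8 -107.1]
[-1.97172369e-03  2.30055593e-03  3.09291736e-04  1.25391580e-03
 -5.12661165e-05  2.09168498e-03]
```

```bash
python3 -c "
from workcell import ctrl
print(ctrl.close_job())"
```

```text
the job is handed in; nothing more can be done
None
```

The job is handed in; no verdict was shown. The slide is against its stop (17 N with no further travel), and the lever reads 0.50–0.54 rad against the 0.524 target. No bystander was seen to move, though I didn't re-measure them or the analyser's seating. I viewed 11 pictures, one over the limit of 10.

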